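# Pack the job tray and stack the carry tray on it

## Task

Pack the job for the gold watch into the grey tray on the green work board: put the gold watch head on the red pad, the black round pot on the yellow pad and the brass ring on the white pad, each lying flat and centred on its pad. Then stack the empty blue carry tray on the grey tray, so that its corner pins drop fully into the four sockets and it sits flat on the rim. Leave the steel watch head and the tan pot where they are.

Things in the scene. Friction and masses are not known exactly. Their poses are not given: they have to be found in the camera images.
- base_tray: grey open tray, screwed to the green board under all this (top z = 34 mm). 180 mm along its x, 112 mm along its y, 26 mm high; walls 3.5 mm, floor 4 mm. Origin: centre of its underside; z up. Corner blocks have sockets 11 mm wide, 14 deep, from the rim, at x +-81, y +-47 mm. Stacked, the carry tray is 16 mm above it, origin to origin, sides parallel (pins not in: 26)
- carry_tray: loose blue tray, 0.25 kg, outline as the grey one, walls 18 mm. Stands on 4 steel pins 10 mm long, 7 mm thick, tip tapered to 4 mm, at x +-81, y +-47 mm. Bridge handle along its x: bar 100 mm long, 12 wide (y), 12 high, its middle 56 mm above the origin and 28 above the rim, on a post at each end; grip it across y. Origin: centre of its underside at the pin tips, on the board; z up
- red_pad: red round pad, 44 mm across, 2 mm thick, fast on the floor of the grey tray in one of its three bays: in the middle or 50 mm to either side along the tray's length; which pad has which bay changes. Origin: centre of its underside; its top is 2 mm higher, 6 mm above the board
- yellow_pad: yellow round pad, 44 mm across, 2 mm thick, fast on the floor of the grey tray in one of its three bays: in the middle or 50 mm to either side along the tray's length; which pad has which bay changes. Origin: centre of its underside; its top is 2 mm higher, 6 mm above the board
- white_pad: white round pad, 44 mm across, 2 mm thick, fast on the floor of the grey tray in one of its three bays: in the middle or 50 mm to either side along the tray's length; which pad has which bay changes. Origin: centre of its underside; its top is 2 mm higher, 6 mm above the board
- gold_watch: round gold-coloured watch head without strap, 40 mm along its x (over the lugs), 33 mm along its y (over the case and crown), 11 mm high, lying dial up, 35 g, loose. Origin: centre of its underside; z up. Grip it across its y
- black_pot: low round black screw pot, 29 mm across, 13 mm high, 20 g, loose. Origin: centre of its underside; z up
- brass_ring: brass-coloured movement holder ring, 39 mm across, 12 mm high, 50 g, loose; grip it over the outside. Origin: centre of its underside; z up. (Beware: an upright steel post of the stall stands at the front edge of the bench at about x = 0.39, y = -0.29 m, from floor to roof; keep the arm clear of it)
- steel_watch: round steel-coloured watch head, 44 x 37 mm, 11 mm high: looks like the gold one but belongs to another job; leave it. Origin: centre of its underside
- tan_pot: low round tan (light brown) screw pot, 28 mm across, 14 mm high: looks like the black one but does not belong; leave it. Origin: centre of its underside

How it is judged:
By the outcome, as a careful person would: the job done as asked, in the order asked, and still so for the second after the job is handed in, with the robot touching nothing.
It also fails if it takes over 109 s, if anything falls off the work surface, if the arm or the gripper's body presses on something with over 40 N, if the wrist force passes 120 N, or if a joint passes its speed limit or range.

## Robot

A 7-joint arm with a two-finger parallel gripper is mounted at the origin on a cart in front of the work surface, level with it; the furniture and walls round the work are solid. World frame = base frame: x ahead of the robot, y to its left, z up, the work surface at z = 0. Lengths are in m, angles in rad, forces in N, time in s.
With the tool pointing down it reaches from about 0.35 to 0.9 m from the base axis. Payload 7.2 kg.
Tool frame: the origin (TCP) lies at the very end of the fingers, on their centre line; the grasp point (between the pads) lies 19 mm behind it; z points along the fingers, y is the line along which they close (so a half turn about z gives the same grasp; the last joint's range is limited). The gripper opens to 85 mm and grips with 20 to 120 N. Pads are 22 mm wide; open, the fingers measure 114 mm over their backs; the gripper's body (76 mm by 85 mm) begins 54 mm behind the grasp point. The pads swing forward as they close: fully open they stand 13 mm farther back than shut.
Start: joints at [-1.213, 0.411, -0.013, 1.596, 0.006, 1.134, -0.082], TCP at [0.258, 0.569, 0.231] pointing down, gripper open.
Joint ranges: [-2.95, 2.95], [-0.29, 1.99], [-1.47, 1.44], [0.14, 2.54], [-1.03, 4.17], [0.13, 1.85], [-2.86, 2.86]. Speed limits (rad/s): [2.39, 2.39, 3.01, 3.01, 3.14, 3.14, 3.14].

## Interface

Orientations are given as a unit quaternion [w, x, y, z].
In Python, from rig import arm gives the robot as it stands.
- The arm moves only by the tool step_arm, never from a script. Its arguments are lists of equal length, an entry for each row: "linear": the shift along the tool's x, y, z in units of 30 mm (1.0 is 30 mm), a list of three; "rotation": the turn, a rotation vector about the tool's x, y, z in units of 5 degrees (1.0 is 5 degrees), a list of three. A call has 1 to 5 rows; each row shifts and turns the commanded pose from where the row before left it, along the tool's axes as they then stand; what a row does not reach is not made up. A row lasts 1/10 s, in which the tool goes at most 50 mm and 8.59 degrees, less where a joint would pass 70% of its speed; a pose out of reach is approached as far as the arm can. A call is refused whole if a number of a shift passes 1 or a number of a turn 1, either way. A call with a gripper value outside its range is refused whole. "grip" is the finger opening in mm, from 0 to 85.4, set as the call begins (left out, the last holds). The fingers move at their own pace and stop on an object; "force" is the grip in N (left out, the last holds). Time passes only in rows, so rows that do not move let the fingers close. It gives the time, the measured TCP pose, the force, the opening and the grip force at its end, in the units of the state.
- arm.read_state(): the state, without advancing time (a new reading comes with each control period).
- arm.get_image(name): name is "scene" or "top"; returns a dict with "img" (400x640x3 uint8, red, green, blue), "fx", "fy", "cx", "cy" (pixels), "distortion" ([k1, k2, p1, p2, k3] as OpenCV has them; the pictures are not rectified), "rvec" (rotation vector, rad) and "tvec" (3), from world to camera coordinates, as OpenCV has them. Camera axes: x right, y down, z forward; pixel columns grow to the right and rows downward; lengths in m; the calibration is good to about 2 mm. A picture is of the moment at which its call begins. There is no depth.
- arm.hand_in(): hands the job in; it is judged then, once.
The state is a dict: "t": time; "q": joint angles; "qd": joint speeds; "joint_torque": joint torques, N m; "eef_pos": TCP position; "tool_rot": TCP orientation; "force": force on the tool from outside, world axes, zero at the start; "moment": the same for the moment, N m; "opening": finger opening in m; "grip_force": force on a finger pad.
Only numpy, scipy, OpenCV 4.12 (cv2) and the standard library are available. Lean on these libraries where they do the work, as an engineer would, in place of code of your own. Each camera call takes 0.05 s, during which the arm holds its last target. There are 200 camera calls.

## Working session

There is one attempt and no reset: what is moved stays moved. The work goes in short steps, Python scripts to look and compute and a tool call to move; the robot and the scene stay as the last step left them, time stands still between calls to the robot, and variables do not carry over. Pictures are saved under pics/ and viewed, at most 14 in all, crops included, and the job is handed in when it is done.

Besides the shell and the picture viewer there is one more tool, called after "Emit:" in YAML: its name, and indented under it one key for each argument. step_arm: Moves the arm, as the interface text tells. Its arguments: {"type":"object","properties":{"linear":{"type":"array","items":{"type":"array","items":{"type":"number"}}},"rotation":{"type":"array","items":{"type":"array","items":{"type":"number"}}},"grip":{"type":"number"},"force":{"type":"number"}},"required":["linear","rotation"]}

```bash
mkdir -p pics; ls
python3 - <<'E'
from rig import arm
import cv2,pickle
s=arm.read_state(); print({k:s[k] for k in('t','eef_pos','tool_rot','opening')})
for n in('scene','top'):
    d=arm.get_image(n); pickle.dump(d,open(f'pics/{n}0.pkl','wb'))
    cv2.imwrite(f'pics/{n}0.png',d['img'][:,:,::-1]); print({k:v for k,v in d.items() if k!='img'})
E
```

```text
pics
{'t': 0.0, 'eef_pos': array([0.25796244, 0.56874812, 0.23044181]), 'tool_rot': array([-1.18574548e-04,  2.11261523e-01,  9.77429239e-01, -7.98136771e-04]), 'opening': 0.08524169302802981}
{'fx': 516.5149729503962, 'fy': 516.5149729503962, 'cx': 325.9698295621367, 'cy': 196.05079288030714, 'distortion': array([-0.10103734,  0.        ,  0.        ,  0.        ,  0.        ]), 'rvec': array([ 1.10559962, -2.12683339,  1.16202613]), 'tvec': array([0.37711582, 0.25946925, 1.12962671])}
{'fx': 407.40546076833726, 'fy': 407.40546076833726, 'cx': 317.1937906217237, 'cy': 198.40407903455224, 'distortion': array([-0.03618091,  0.        ,  0.        ,  0.        ,  0.        ]), 'rvec': array([ 1.78018948, -2.37293295,  0.3037098 ]), 'tvec': array([0.21312853, 0.48682529, 0.88234225])}
```

View pics/scene0.png

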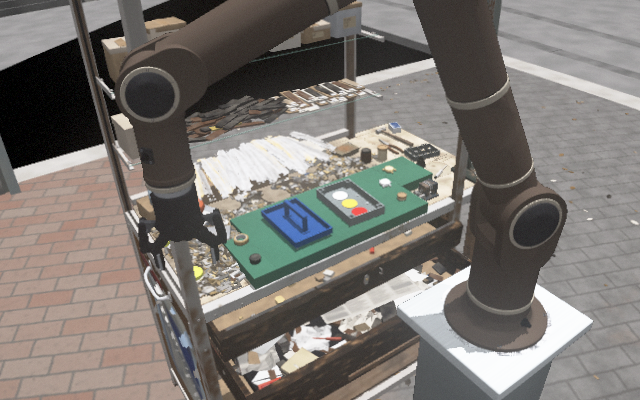

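View pics/top0.png

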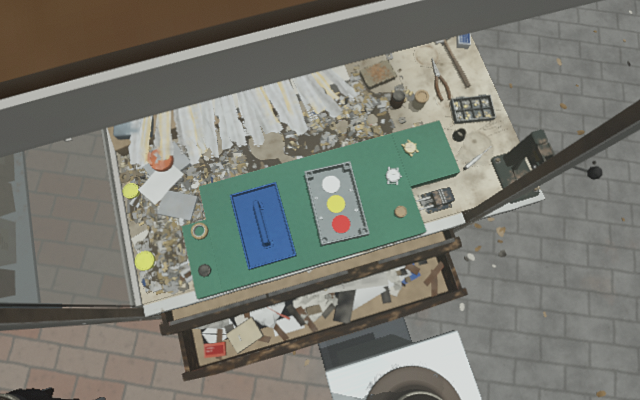

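The top view shows the board. The carry tray is at about (264,226) and the grey tray at (336,203), with pads white (331,184), yellow (336,204) and red (341,224). The ring is at (199,231), the black pot at (205,270), the tan pot at (400,212), and the watches at (410,148) and (393,175). I'll enlarge both views.

Run:
```python
import cv2
a=cv2.imread('pics/top0.png')[120:305,180:470]; b=cv2.imread('pics/scene0.png')[145:290,220:440]
cv2.imwrite('pics/ct.png',cv2.resize(a[:,:],None,fx=2.75,fy=2.75,interpolation=cv2.INTER_CUBIC))
cv2.imwrite('pics/cs.png',cv2.resize(b,None,fx=3.6,fy=3.6,interpolation=cv2.INTER_CUBIC))
```

```text
(no output)
```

View pics/ct.png

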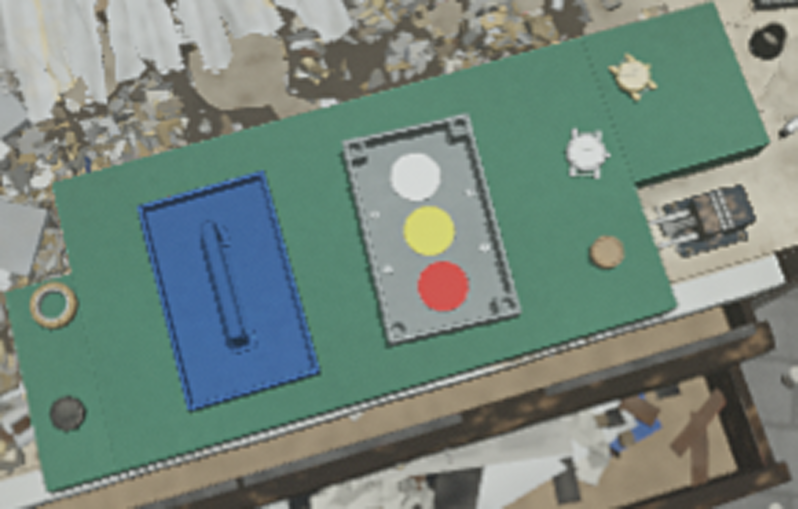

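View pics/cs.png

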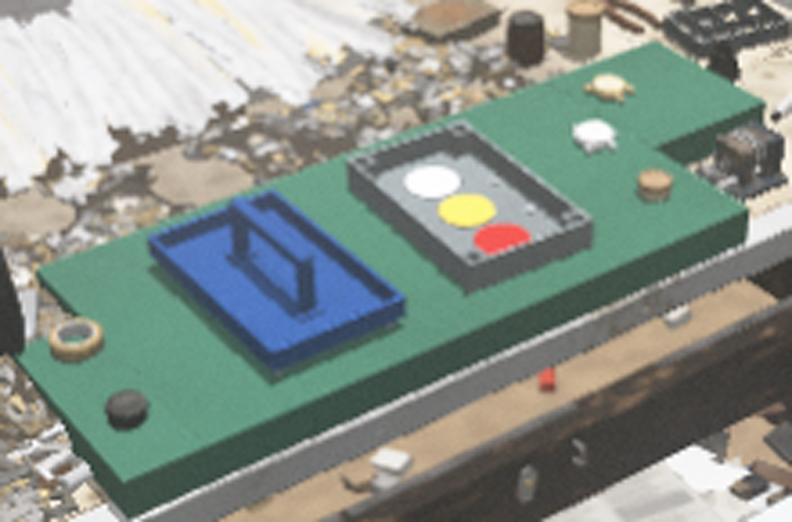

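```bash
cat > h.py <<'E'
import numpy as np,cv2,pickle
from scipy.optimize import least_squares
D=np.linspace(0,2*np.pi,72,endpoint=False); DIR=np.c_[np.cos(D),np.sin(D)]
def proj(d,P): return cv2.projectPoints(np.float64(P).reshape(-1,3),d['rvec'],d['tvec'],np.array([[d['fx'],0,d['cx']],[0,d['fy'],d['cy']],[0,0,1]]),d['distortion'])[0][:,0]
def sup(p): return (p@DIR.T).max(0)
S=4
def masks(d,roi):
    x0,y0,x1,y1=roi
    a=cv2.resize(d['img'][y0:y1,x0:x1],None,fx=S,fy=S,interpolation=cv2.INTER_CUBIC).astype(int)
    return a
def notgreen(a):
    r,g,b=a[...,0],a[...,1],a[...,2]
    return ((g<1.28*r)|(g<1.1*b)).astype(np.uint8)
def comp(m,seed,roi):
    x0,y0=roi[:2]
    m=cv2.morphologyEx(m,cv2.MORPH_OPEN,np.ones((5,5),np.uint8))
    n,l=cv2.connectedComponents(m); k=l[int((seed[1]-y0+.5)*S),int((seed[0]-x0+.5)*S)]
    if k==0: return None
    ys,xs=np.nonzero(l==k)
    return np.c_[(xs+.5)/S-.5+x0,(ys+.5)/S-.5+y0]
def rz(y): c,s=np.cos(y),np.sin(y); return np.array([[c,-s,0],[s,c,0],[0,0,1]])
t=np.linspace(0,2*np.pi,48)
def cyl(r,z0,z1): return np.array([[r*np.cos(a),r*np.sin(a),z] for a in t for z in(z0,z1)])
def box(x,y,z0,z1): return np.array([[i*x/2,j*y/2,z] for i in(-1,1) for j in(-1,1) for z in(z0,z1)])
def fit(model,views,p0,yaw=False,inset=0.0):
    def P(p): return model@rz(p[3] if yaw else 0).T+p[:3]
    # support residual, with 1 free margin for mask bias
    f=lambda p: np.concatenate([sup(proj(d,P(p)))-sup(q)+p[-1] for d,q in views])
    r=least_squares(f,list(p0[:4 if yaw else 3])+[0.],x_scale=[.01]*3+([.05] if yaw else [])+[1],loss='soft_l1',f_scale=.5)
    return r.x,np.sqrt(np.mean(f(r.x)**2))
E
cat > m.py <<'E'
from h import *
T=pickle.load(open('pics/top0.pkl','rb'));C=pickle.load(open('pics/scene0.pkl','rb'))
rt=(180,115,470,305);rs=(218,145,442,292)
at=masks(T,rt);as_=masks(C,rs)
tp=lambda u,v:(180+u/2.75,120+v/2.75); sp=lambda u,v:(220+u/3.6,145+v/3.6)
ratio=lambda f:(f(at).astype(np.uint8),f(as_).astype(np.uint8))
ng=ratio(notgreen)
red=ratio(lambda a:(a[...,0]>1.7*a[...,1])); 
yel=ratio(lambda a:(a[...,0]>1.4*a[...,2])&(a[...,1]>1.3*a[...,2]))
wh=ratio(lambda a:(a.min(2)>185))
blue=ratio(lambda a:(a[...,2]>1.25*a[...,1]))
carry=np.r_[box(180,112,10,28),box(100,12,50,62),box(150+12,94,0,10)]/1e3
L=[('base',ng,(430,260),(430,190),box(180,112,0,26)/1e3,.034),('carry',blue,(185,300),(300,330),carry,.034),
('red',red,(442,287),(502,240),cyl(.022,.002,.002),.038),('yel',yel,(430,231),(467,210),cyl(.022,.002,.002),.038),('white',wh,(415,176),(432,182),cyl(.022,.002,.002),.038),
('pot',ng,(68,413),(127,410),cyl(.0145,0,.013),.034),('ring',yel,(70,305),(54,342),cyl(.0195,0,.012),.034),
('gold',ng,(634,76),(608,88),cyl(.0185,0,.011),.034),('steel',ng,(588,152),(596,135),cyl(.02,0,.011),.034),('tan',ng,(607,252),(655,186),cyl(.014,0,.014),.034)]
pts={}
for n,m,a,b,mod,z in L:
    q=[comp(m[0],tp(*a),rt),comp(m[1],sp(*b),rs)]; pts[n]=q
    v=[(d,x) for d,x in zip((T,C),q) if x is not None]
    if len(v)<2: print(n,'missing',[x is None for x in q]); 
    if not v: continue
    yaw=n in('base','carry')
    best=min((fit(mod,v,(.55,.15,z,y0),yaw) for y0 in((.0,.8,1.6,2.4) if yaw else (0,))),key=lambda r:r[1])
    print(n,np.round(best[0],4),'rms',round(best[1],2),[len(x)//16 for _,x in v])
E
python3 m.py
```

```text
base [ 0.5916  0.0269 -0.238   0.9717 24.0324] rms 54.51 [3748, 24804]
carry [ 0.5055  0.2075  0.0344 -0.0032 -0.8816] rms 0.29 [3743, 1889]
red [ 0.4597  0.0315  0.0375 -0.4026] rms 0.36 [248, 86]
yel [0.5098 0.0284 0.0359 0.0043] rms 0.19 [253, 110]
white [0.5598 0.0257 0.0367 0.3605] rms 0.58 [240, 131]
pot [ 0.4433  0.3629  0.0336 -0.5541] rms 0.25 [122, 102]
ring missing [False, True]
ring [ 4.07701462e+04  3.77563997e+04 -1.62100649e+05  5.58870000e+00] rms 1.57 [30]
gold [ 0.5952 -0.1891  0.0318  0.4352] rms 0.88 [177, 85]
steel [ 0.5376 -0.1251  0.0326  0.1912] rms 0.82 [218, 98]
tan [ 0.4481 -0.1127  0.0333  0.06  ] rms 0.22 [130, 85]
```

```bash
cat > m2.py <<'E'
from m import *
def cut(m,p,q,keep):
    m=m.copy(); y,x=np.mgrid[:m.shape[0],:m.shape[1]]; x=x/S+rs[0];y=y/S+rs[1]
    s=(q[0]-p[0])*(y-p[1])-(q[1]-p[1])*(x-p[0]); m[s*keep<0]=0; return m
print('---')
mb=cut(ng[1],sp(40,270),sp(660,40),1)
qb=[pts['base'][0],comp(mb,sp(430,190),rs)]
print('base areas',[len(x)//16 for x in qb])
for v in([(T,qb[0]),(C,qb[1])],):
    print('base',fit(L[0][4],v,(.51,.028,.034,-.06),True))
P=L[0][4]
f=lambda p:np.concatenate([sup(proj(T,P@rz(p[2]).T+[p[0],p[1],.034]))-sup(qb[0])+p[3]]); r=least_squares(f,[.51,.028,-.06,0]);print('base top only',r.x,r.cost)
P2=carry
f=lambda p:np.concatenate([sup(proj(T,P2@rz(p[2]).T+[p[0],p[1],.034]))-sup(pts['carry'][0])+p[3]]); r=least_squares(f,[.51,.208,0,0]);print('carry top only',r.x,r.cost)
for k in(1.15,1.25,1.35):
    br=ratio(lambda a:(a[...,0]>k*a[...,2])&(a[...,0]>.9*a[...,1]))
    q=[comp(br[0],tp(70,305),rt),comp(br[1],sp(54,342),rs)]
    v=[(d,x) for d,x in zip((T,C),q) if x is not None]
    if v: print('ring',k,[len(x)//16 for _,x in v],fit(cyl(.0195,0,.012),v,(.5,.36,.034)))
o=[]
for d,c in((T,(410,148)),(C,(389,169))):
    o.append(cv2.resize(d['img'][c[1]-12:c[1]+13,c[0]-12:c[0]+13],(390,390),interpolation=cv2.INTER_CUBIC))
for d,c in((T,(199,231)),(C,(241,239))):
    o.append(cv2.resize(d['img'][c[1]-12:c[1]+13,c[0]-12:c[0]+13],(200,200),interpolation=cv2.INTER_CUBIC))
im=np.zeros((600,790,3),np.uint8); im[:390,:390]=o[0];im[:390,400:]=o[1];im[400:,:200]=o[2];im[400:,400:600]=o[3]
cv2.imwrite('pics/w.png',im[:,:,::-1])
E
python3 m2.py|sed '1,/---/d'
```

```text
base areas [3748, 1935]
base (array([ 0.51022598,  0.0282243 ,  0.03320844, -0.05574922, -0.05169895]), np.float64(0.2701420518764792))
base top only [ 0.50974629  0.0280305  -0.05137263 -0.1266686 ] 2.305983489668484
carry top only [ 5.05422872e-01  2.07238993e-01 -6.83913723e-04 -7.14242029e-01] 1.5972761893525023
ring 1.15 [112, 124] (array([ 0.53650744,  0.35535037,  0.03500252, -0.15188871]), np.float64(1.577809066050053))
ring 1.25 [87, 65] (array([ 0.5362455 ,  0.35505506,  0.03385752, -0.59616001]), np.float64(0.45584676529279594))
ring 1.35 [43, 42] (array([ 0.53332097,  0.35409798,  0.0320893 , -1.73842548]), np.float64(1.4609412733466465))
```

View pics/w.png

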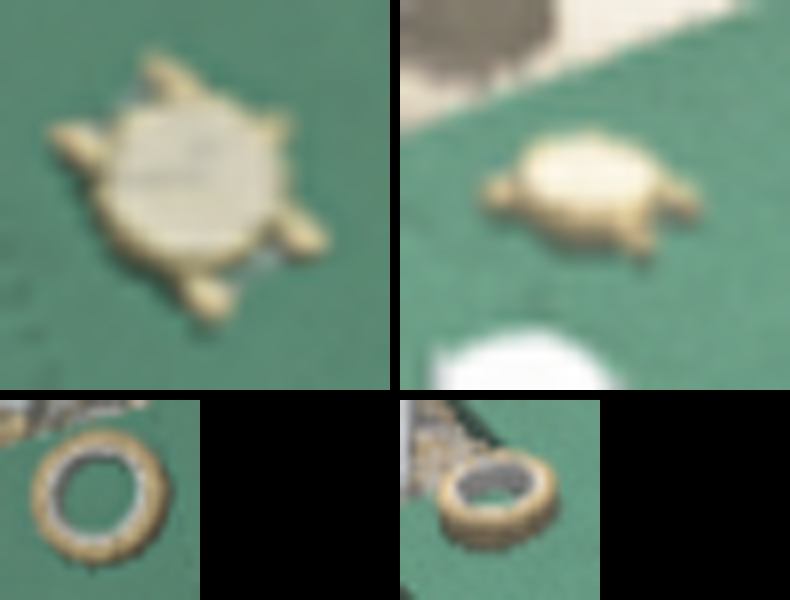

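The enlargement shows the gold watch's dial at about (193,178). Its lugs are at (75,148), (160,75), (305,240) and (208,300), and the crown is at (280,125). The ring is clear of the board edge.

```bash
cat > g.py <<'E'
from rig import arm
from scipy.spatial.transform import Rotation as R
import numpy as np
def plan(x,y,z,ang=None,cur=None):
    """ang = world angle (deg) of closing axis; prints total shift in tool units and z-turn units"""
    s=arm.read_state(); q=s['tool_rot']; r=R.from_quat([q[1],q[2],q[3],q[0]])
    M=r.as_matrix(); d=np.array([x,y,z])-s['eef_pos']
    tilt=M[:,2]; now=np.degrees(np.arctan2(M[1,1],M[0,1]))
    print('t',round(s['t'],2),'pos',s['eef_pos'].round(4),'tilt',tilt.round(4),'close ang',round(now,2),'q',np.round(s['q'],2),'open',round(s['opening'],4),'F',np.round(s['force'],1))
    print('shift units',(M.T@d/.03).round(3))
    if ang is not None:
        e=(ang-now+90)%180-90; print('turn deg',round(-e,2),'units',round(-e/5,3))
        M2=R.from_rotvec([0,0,np.radians(e)]).as_matrix()@M
        print('shift after turn',(M2.T@d/.03).round(3))
E
python3 - <<'E'
from h import *
from g import plan
T=pickle.load(open('pics/top0.pkl','rb'))
from scipy.optimize import fsolve
def un(u,v,z): return fsolve(lambda p:proj(T,[p[0],p[1],z])[0]-[u,v],[.6,-.19])
f=lambda a,b:(398+a*25/390-.5,136+b*25/390-.5)
g={n:un(*f(*p),.040) for n,p in dict(l1=(75,148),l2=(160,75),l3=(305,240),l4=(208,300),crown=(280,125),dial=(193,178)).items()}
print({k:v.round(4) for k,v in g.items()})
x=(g['l3']+g['l4']-g['l1']-g['l2']);print('lug centre',(g['l1']+g['l2']+g['l3']+g['l4'])/4,'x ang',np.degrees(np.arctan2(x[1],x[0])))
w=g['crown']-g['dial'];print('crown ang',np.degrees(np.arctan2(w[1],w[0])))
w=g['l2']+g['l3']-g['l1']-g['l4'];print('y by lugs',np.degrees(np.arctan2(w[1],w[0])))
plan(.5955,-.189,.12,90)
E
```

```text
{'l1': array([ 0.6053, -0.1733]), 'l2': array([ 0.6133, -0.1904]), 'l3': array([ 0.5804, -0.2031]), 'l4': array([ 0.5752, -0.1849]), 'crown': array([ 0.5999, -0.2059]), 'dial': array([ 0.5953, -0.1896])}
lug centre [ 0.59354649 -0.18791198] x ang -158.93662764335002
crown ang -74.13800789933731
y by lugs -69.4653631449401
t 0.1 pos [0.258  0.5687 0.2305] tilt [-5.0e-04 -1.4e-03 -1.0e+00] close ang 65.61 q [-1.21  0.41 -0.01  1.6   0.01  1.13 -0.08] open 0.085 F [1.  0.3 0.2]
shift units [-20.677 -18.352   3.714]
turn deg -24.39 units -4.879
shift after turn [-11.249 -25.253   3.723]
```

Emit:
step_arm:
  linear:
    - [-0.98,-0.87,0.1]
    - [-0.98,-0.87,0.1]
    - [-0.98,-0.87,0.1]
    - [-0.98,-0.87,0.1]
    - [-0.98,-0.87,0.1]
  rotation:
    - [0,0,0]
    - [0,0,0]
    - [0,0,0]
    - [0,0,0]
    - [0,0,0]
  grip: 52
  force: 30

```text
t: 0.6
eef_pos: [0.3384, 0.3879, 0.2159]
tool_rot: [-0.0, 0.211, 0.977, -0.0]
force: [0.7, 0.3, -0.4]
opening: 0.0519
grip_force: 0.0
```

Emit:
step_arm:
  linear:
    - [-0.98,-0.87,0.1]
    - [-0.98,-0.87,0.1]
    - [-0.98,-0.87,0.1]
    - [-0.98,-0.87,0.1]
    - [-0.98,-0.87,0.1]
  rotation:
    - [0,0,0]
    - [0,0,0]
    - [0,0,0]
    - [0,0,0]
    - [0,0,0]

```text
t: 1.1
eef_pos: [0.4183, 0.2084, 0.2011]
tool_rot: [-0.0, 0.211, 0.977, -0.0]
force: [1.0, -0.3, 0.4]
opening: 0.0522
grip_force: 0.0
```

Emit:
step_arm:
  linear:
    - [-0.98,-0.87,0.1]
    - [-0.98,-0.87,0.1]
    - [-0.98,-0.87,0.1]
    - [-0.98,-0.87,0.1]
    - [-0.98,-0.87,0.1]
  rotation:
    - [0,0,0]
    - [0,0,0]
    - [0,0,0]
    - [0,0,0]
    - [0,0,0]

```text
t: 1.6
eef_pos: [0.4983, 0.029, 0.1861]
tool_rot: [-0.0, 0.211, 0.977, -0.0]
force: [0.8, 0.3, 0.4]
opening: 0.0519
grip_force: 0.0
```

```bash
python3 -c "
from g import *
plan(.5945,-.1885,.10,109.5)"
```

```text
t 1.6 pos [0.4983 0.029  0.1861] tilt [-2.e-04  0.e+00 -1.e+00] close ang 65.61 q [-0.41  0.25  0.3   1.97 -0.09  0.94  1.08] open 0.0519 F [0.8 0.3 0.4]
shift units [-5.913 -5.278  2.868]
turn deg -43.89 units -8.777
shift after turn [-0.603 -7.903  2.869]
```

Emit:
step_arm:
  linear:
    - [-0.98,-0.88,0.2]
    - [-0.98,-0.88,0.2]
    - [-0.98,-0.88,0.2]
    - [-0.98,-0.88,0.2]
    - [-0.98,-0.88,0.2]
  rotation:
    - [0,0,0]
    - [0,0,0]
    - [0,0,0]
    - [0,0,0]
    - [0,0,0]

```text
t: 2.1
eef_pos: [0.5777, -0.1518, 0.1557]
tool_rot: [-0.0, 0.211, 0.977, 0.0]
force: [0.7, 1.0, 0.4]
opening: 0.0523
grip_force: 0.0
```

Emit:
step_arm:
  linear:
    - [-0.98,-0.88,0.2]
    - [0,0,0.3]
    - [0,0,0.3]
    - [0,0,0.3]
    - [0,0,0.3]
  rotation:
    - [0,0,0]
    - [0,0,-0.98]
    - [0,0,-0.98]
    - [0,0,-0.98]
    - [0,0,-0.98]

```text
t: 2.6
eef_pos: [0.593, -0.1866, 0.1133]
tool_rot: [-0.001, 0.04, 0.999, 0.0]
force: [0.8, 0.1, -0.8]
opening: 0.0521
grip_force: 0.0
```

Emit:
step_arm:
  linear:
    - [0,0,0]
    - [0,0,0]
    - [0,0,0]
    - [0,0,0]
    - [0,0,0]
  rotation:
    - [0,0,-0.98]
    - [0,0,-0.98]
    - [0,0,-0.98]
    - [0,0,-0.98]
    - [0,0,-0.98]

```text
t: 3.1
eef_pos: [0.593, -0.1865, 0.1138]
tool_rot: [-0.0, -0.173, 0.985, 0.0]
force: [1.2, -0.2, -0.2]
opening: 0.052
grip_force: 0.0
```

Run:
```python
from g import *
plan(.5945,-.1885,.06,109.5)
import cv2,pickle
o=[]
for n,(x,y) in (('top',(345,90)),('scene',(310,70))):
    d=arm.get_image(n); pickle.dump(d,open(f'pics/{n}1.pkl','wb'))
    o.append(cv2.resize(d['img'][y:y+130,x:x+130],(400,400),interpolation=cv2.INTER_CUBIC))
cv2.imwrite('pics/a1.png',np.hstack(o)[:,:,::-1])
```

```text
t 3.1 pos [ 0.593  -0.1865  0.1138] tilt [-8.e-04  2.e-04 -1.e+00] close ang 109.91 q [ 0.12  0.52  0.15  1.73 -0.1   0.9   2.23] open 0.052 F [ 1.2 -0.2 -0.2]
shift units [-0.025 -0.08   1.795]
turn deg 0.41 units 0.082
shift after turn [-0.026 -0.079  1.795]
```

View pics/a1.png

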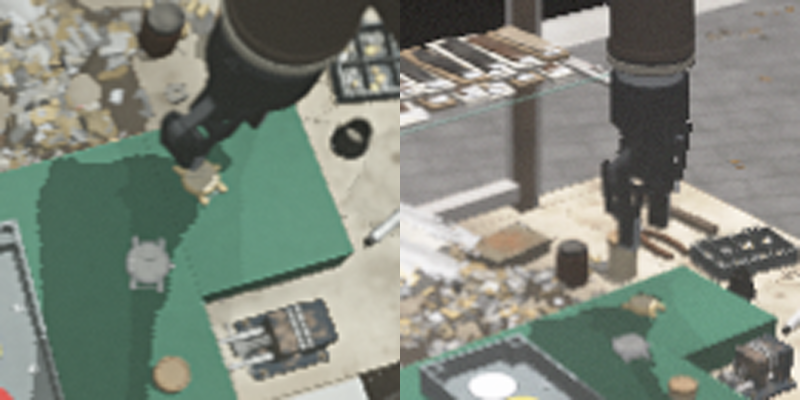

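The scene crop shows the two fingertips ending at about (627,245) and (660,225), above the watch. I'll check the tip height against the TCP.

Run:
```python
from h import *
C=pickle.load(open('pics/scene1.pkl','rb'))
a=np.radians(109.9);u=np.array([np.cos(a),np.sin(a),0])
for dz in(-.012,0,.012):
  for s in(-1,1):
    p=proj(C,np.array([.593,-.1865,.1138+dz])+s*u*.033)[0]; print(dz,s,((p-[310,70])/.325+[400,0]).round(1))
```

```text
-0.012 -1 [660.6 237.4]
-0.012 1 [627.6 262.6]
0 -1 [661.1 226.8]
0 1 [628.  251.7]
0.012 -1 [661.6 216. ]
0.012 1 [628.4 240.7]
```

Emit:
step_arm:
  linear:
    - [-0.03,-0.08,0.6]
    - [0,0,0.7]
    - [0,0,0.6]
    - [0,0,0.4]
    - [0,0,0.23]
  rotation:
    - [0,0,0.08]
    - [0,0,0]
    - [0,0,0]
    - [0,0,0]
    - [0,0,0]

```text
t: 3.7
eef_pos: [0.5944, -0.1884, 0.0371]
tool_rot: [-0.001, -0.167, 0.986, 0.0]
force: [0.2, 0.2, 0.5]
opening: 0.0522
grip_force: 0.0
```

Emit:
step_arm:
  linear:
    - [0,0,0]
    - [0,0,0]
    - [0,0,0]
    - [0,0,0]
    - [0,0,0]
  rotation:
    - [0,0,0]
    - [0,0,0]
    - [0,0,0]
    - [0,0,0]
    - [0,0,0]
  grip: 25

```text
t: 4.2
eef_pos: [0.5952, -0.1886, 0.0389]
tool_rot: [0.0, -0.168, 0.986, -0.0]
force: [-0.4, -0.2, -1.1]
opening: 0.0293
grip_force: 29.5
```

Emit:
step_arm:
  linear:
    - [0,0,-0.5]
    - [0,0,-0.9]
    - [0,0,-0.9]
    - [0,0,-0.9]
    - [0,0,0]
  rotation:
    - [0,0,0]
    - [0,0,0.9]
    - [0,0,0.9]
    - [0,0,0.9]
    - [0,0,0.9]

```text
t: 4.7
eef_pos: [0.5975, -0.1895, 0.14]
tool_rot: [0.004, -0.01, 1.0, -0.001]
force: [1.1, -0.5, 0.3]
opening: 0.0298
grip_force: 29.6
```

Run:
```python
from g import *
plan(.4600,.0311,.10,87)
import cv2,pickle
o=[]
for n,(x,y) in (('top',(345,90)),('scene',(310,70))):
    d=arm.get_image(n)
    o.append(cv2.resize(d['img'][y:y+130,x:x+130],(400,400),interpolation=cv2.INTER_CUBIC))
cv2.imwrite('pics/a2.png',np.hstack(o)[:,:,::-1])
```

```text
t 4.7 pos [ 0.5975 -0.1895  0.14  ] tilt [ 0.0077 -0.0014 -1.    ] close ang 91.1 q [ 0.06  0.5   0.24  1.71 -0.15  0.94  1.94] open 0.0298 F [ 1.1 -0.5  0.3]
shift units [4.451 7.441 1.286]
turn deg 4.1 units 0.82
shift after turn [4.971 7.105 1.283]
```

View pics/a2.png

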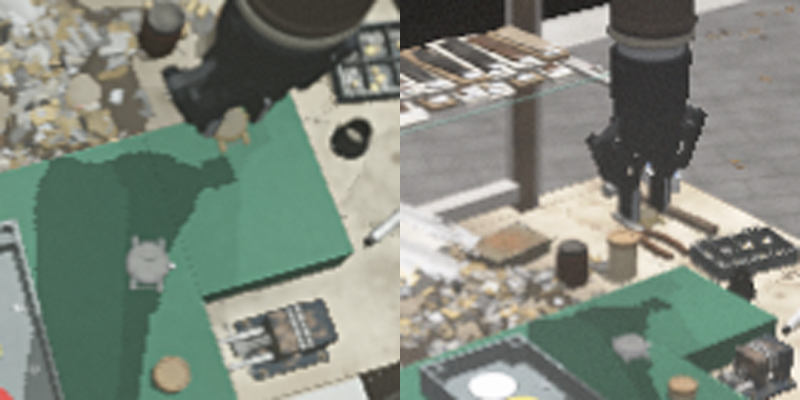

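The watch is held between the fingers and level. I'll carry it to the red pad.

Emit:
step_arm:
  linear:
    - [0,0,0]
    - [0.62,0.89,0.1]
    - [0.62,0.89,0.1]
    - [0.62,0.89,0.1]
    - [0.62,0.89,0.1]
  rotation:
    - [0,0,0.82]
    - [0,0,0]
    - [0,0,0]
    - [0,0,0]
    - [0,0,0]

```text
t: 5.3
eef_pos: [0.5247, -0.0772, 0.1222]
tool_rot: [-0.0, 0.023, 1.0, 0.0]
force: [0.2, 1.4, 0.2]
opening: 0.0298
grip_force: 29.6
```

Emit:
step_arm:
  linear:
    - [0.62,0.89,0.1]
    - [0.62,0.89,0.1]
    - [0.62,0.89,0.1]
    - [0.6,0.85,0.1]
    - [0,0,0]
  rotation:
    - [0,0,0]
    - [0,0,0]
    - [0,0,0]
    - [0,0,0]
    - [0,0,0]

```text
t: 5.8
eef_pos: [0.4545, 0.0342, 0.1099]
tool_rot: [-0.002, 0.021, 1.0, 0.001]
force: [0.4, -0.7, -0.2]
opening: 0.0293
grip_force: 29.7
```

```bash
python3 -c "
from g import *
plan(.4600,.0311,.0455,87)"
```

```text
t 5.8 pos [0.4545 0.0342 0.1099] tilt [-0.003   0.0011 -1.    ] close ang 87.64 q [-0.35  0.29  0.2   2.13 -0.09  0.73  1.44] open 0.0293 F [ 0.4 -0.7 -0.2]
shift units [-0.194 -0.098  2.146]
turn deg 0.64 units 0.128
shift after turn [-0.196 -0.096  2.146]
```

Emit:
step_arm:
  linear:
    - [0,0,0.5]
    - [0,0,0.5]
    - [0,0,0.4]
    - [0,0,0]
    - [0,0,0]
  rotation:
    - [0,0,0]
    - [0,0,0]
    - [0,0,0]
    - [0,0,0]
    - [0,0,0]

```text
t: 6.3
eef_pos: [0.4573, 0.0304, 0.0684]
tool_rot: [-0.0, 0.024, 1.0, -0.0]
force: [0.6, 0.2, -1.4]
opening: 0.0294
grip_force: 29.7
```

```bash
python3 -c "
from g import *
plan(.4600,.0311,.0455,87)"
```

```text
t 6.3 pos [0.4573 0.0304 0.0684] tilt [-7.e-04 -3.e-04 -1.e+00] close ang 87.21 q [-0.33  0.36  0.19  2.16 -0.11  0.63  1.46] open 0.0294 F [ 0.6  0.2 -1.4]
shift units [-0.09   0.028  0.762]
turn deg 0.21 units 0.042
shift after turn [-0.09   0.028  0.762]
```

Emit:
step_arm:
  linear:
    - [-0.09,0.03,0.3]
    - [0,0,0.3]
    - [0,0,0.16]
    - [0,0,0]
    - [0,0,0]
  rotation:
    - [0,0,0]
    - [0,0,0]
    - [0,0,0]
    - [0,0,0]
    - [0,0,0]

```text
t: 6.8
eef_pos: [0.4599, 0.0315, 0.0454]
tool_rot: [-0.0, 0.024, 1.0, -0.0]
force: [1.2, -0.8, -0.2]
opening: 0.03
grip_force: 29.7
```

Emit:
step_arm:
  linear:
    - [0,0,0.02]
    - [0,0,0.02]
    - [0,0,0]
  rotation:
    - [0,0,0]
    - [0,0,0]
    - [0,0,0]

```text
t: 7.1
eef_pos: [0.4601, 0.0316, 0.0445]
tool_rot: [0.0, 0.024, 1.0, 0.0]
force: [-0.0, -0.2, -0.7]
opening: 0.0295
grip_force: 29.7
```

Emit:
step_arm:
  linear:
    - [0,0,0.02]
    - [0,0,0.02]
    - [0,0,0]
  rotation:
    - [0,0,0]
    - [0,0,0]
    - [0,0,0]

```text
t: 7.4
eef_pos: [0.4602, 0.0316, 0.0442]
tool_rot: [0.0, 0.024, 1.0, 0.0]
force: [-4.8, -0.7, 15.8]
opening: 0.0295
grip_force: 32.3
```

Emit:
step_arm:
  linear:
    - [0,0,0]
    - [0,0,0]
    - [0,0,0]
    - [0,0,0]
    - [0,0,0]
  rotation:
    - [0,0,0]
    - [0,0,0]
    - [0,0,0]
    - [0,0,0]
    - [0,0,0]
  grip: 46

```text
t: 7.9
eef_pos: [0.46, 0.0316, 0.0431]
tool_rot: [-0.0, 0.024, 1.0, -0.0]
force: [-0.3, 0.2, 0.5]
opening: 0.0457
grip_force: 0.0
```

Emit:
step_arm:
  linear:
    - [0,0,-0.5]
    - [0,0,-0.9]
    - [0,0,-0.9]
    - [0,0,0]
    - [0,0,0]
  rotation:
    - [0,0,0]
    - [0,0,0]
    - [0,0,0]
    - [0,0,0]
    - [0,0,0]

```text
t: 8.4
eef_pos: [0.4604, 0.0317, 0.1125]
tool_rot: [0.001, 0.024, 1.0, 0.0]
force: [-0.3, -0.8, -0.4]
opening: 0.046
grip_force: 0.0
```

```bash
python3 -c "
from g import *
plan(.4433,.3629,.10,87)"
```

```text
t 8.4 pos [0.4604 0.0317 0.1125] tilt [ 1.4e-03  5.0e-04 -1.0e+00] close ang 87.21 q [-0.35  0.29  0.21  2.12 -0.09  0.74  1.44] open 0.046 F [-0.3 -0.8 -0.4]
shift units [ 1.106 10.998  0.422]
turn deg 0.21 units 0.042
shift after turn [ 1.147 10.994  0.422]
```

Emit:
step_arm:
  linear:
    - [0.1,0.9,-0.5]
    - [0.1,1,-0.5]
    - [0.1,1,0]
    - [0.1,1,0]
    - [0.1,1,0]
  rotation:
    - [0,0,0]
    - [0,0,0]
    - [0,0,0]
    - [0,0,0]
    - [0,0,0]

```text
t: 8.9
eef_pos: [0.4514, 0.18, 0.1411]
tool_rot: [-0.001, 0.024, 1.0, -0.0]
force: [0.2, 0.5, 1.1]
opening: 0.0465
grip_force: 0.0
```

Emit:
step_arm:
  linear:
    - [0.1,1,0]
    - [0.1,1,0]
    - [0.1,1,0]
    - [0.1,1,0]
    - [0.1,1,0.5]
  rotation:
    - [0,0,0]
    - [0,0,0]
    - [0,0,0]
    - [0,0,0]
    - [0,0,0]

```text
t: 9.4
eef_pos: [0.4448, 0.3313, 0.1271]
tool_rot: [0.0, 0.024, 1.0, 0.0]
force: [1.5, -0.3, 0.4]
opening: 0.046
grip_force: 0.0
```

Emit:
step_arm:
  linear:
    - [0.15,1,0.6]
    - [0,0,0.6]
    - [0,0,0.4]
    - [0,0,0]
    - [0,0,0]
  rotation:
    - [0,0,0]
    - [0,0,0]
    - [0,0,0]
    - [0,0,0]
    - [0,0,0]

```text
t: 9.9
eef_pos: [0.4418, 0.3588, 0.0789]
tool_rot: [-0.0, 0.025, 1.0, -0.001]
force: [-0.7, 0.3, 0.1]
opening: 0.0455
grip_force: 0.0
```

Run:
```python
from g import *
plan(.4433,.3629,.0385,87)
import cv2,pickle
d=arm.get_image('top');e=arm.get_image('scene'); pickle.dump((d,e),open('pics/p3.pkl','wb'))
a=cv2.resize(d['img'][150:270,285:405],(400,400),interpolation=cv2.INTER_CUBIC)
b=cv2.resize(e['img'][165:265,215:315],(400,400),interpolation=cv2.INTER_CUBIC)
cv2.imwrite('pics/a3.png',np.hstack([a,b])[:,:,::-1])
```

```text
t 9.9 pos [0.4418 0.3588 0.0789] tilt [-6.e-04 -1.e-03 -1.e+00] close ang 87.12 q [-0.83  0.49  0.08  1.88 -0.06  0.77  0.8 ] open 0.0455 F [-0.7  0.3  0.1]
shift units [-0.044  0.142  1.347]
turn deg 0.12 units 0.025
shift after turn [-0.044  0.142  1.347]
```

View pics/a3.png

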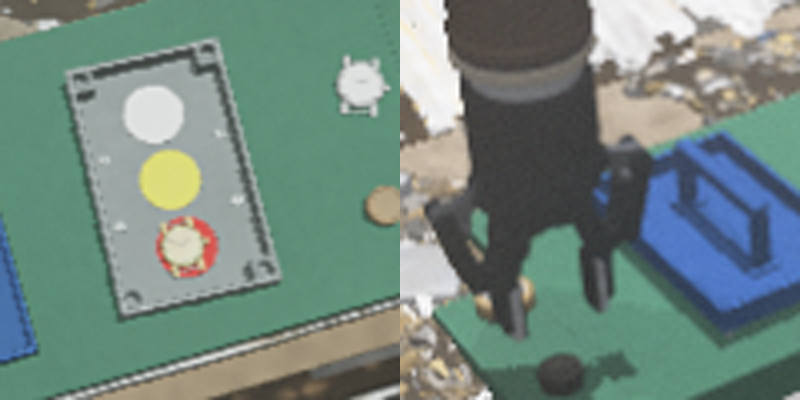

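The watch lies flat on the red pad, with its dial at (184,243) and the pad centre near (187,246). The gripper is above the black pot, which is at (560,375).

Emit:
step_arm:
  linear:
    - [-0.04,0.14,0.4]
    - [0,0,0.5]
    - [0,0,0.4]
    - [0,0,0.05]
    - [0,0,0]
  rotation:
    - [0,0,0]
    - [0,0,0]
    - [0,0,0]
    - [0,0,0]
    - [0,0,0]

```text
t: 10.5
eef_pos: [0.4428, 0.3638, 0.0383]
tool_rot: [-0.0, 0.024, 1.0, -0.0]
force: [0.1, 0.3, -0.2]
opening: 0.046
grip_force: 0.0
```

Emit:
step_arm:
  linear:
    - [0,0,0]
    - [0,0,0]
    - [0,0,0]
    - [0,0,0]
    - [0,0,0]
  rotation:
    - [0,0,0]
    - [0,0,0]
    - [0,0,0]
    - [0,0,0]
    - [0,0,0]
  grip: 22

```text
t: 11.0
eef_pos: [0.4434, 0.3643, 0.0394]
tool_rot: [0.0, 0.024, 1.0, 0.0]
force: [-0.0, -1.0, 5.6]
opening: 0.0259
grip_force: 30.0
```

```bash
python3 -c "
from g import *
plan(.5100,.0283,.13,87)"
```

```text
t 11.0 pos [0.4434 0.3643 0.0394] tilt [ 9.e-04  9.e-04 -1.e+00] close ang 87.2 q [-0.83  0.56  0.08  1.89 -0.06  0.69  0.81] open 0.0259 F [-0.  -1.   5.6]
shift units [ -2.768 -11.075  -3.029]
turn deg 0.2 units 0.04
shift after turn [ -2.807 -11.066  -3.029]
```

Emit:
step_arm:
  linear:
    - [0,0,-0.5]
    - [0,0,-0.9]
    - [-0.2,-0.9,-0.9]
    - [-0.25,-0.98,-0.7]
    - [-0.25,-0.98,0]
  rotation:
    - [0,0,0]
    - [0,0,0]
    - [0,0,0]
    - [0,0,0]
    - [0,0,0]

```text
t: 11.5
eef_pos: [0.4613, 0.2775, 0.1325]
tool_rot: [0.002, 0.024, 1.0, 0.002]
force: [0.1, 0.7, -1.0]
opening: 0.0261
grip_force: 29.7
```

Emit:
step_arm:
  linear:
    - [-0.25,-0.98,0]
    - [-0.25,-0.98,0]
    - [-0.25,-0.98,0]
    - [-0.25,-0.98,0]
    - [-0.25,-0.98,0]
  rotation:
    - [0,0,0]
    - [0,0,0]
    - [0,0,0]
    - [0,0,0]
    - [0,0,0]

```text
t: 12.0
eef_pos: [0.4901, 0.1275, 0.1295]
tool_rot: [0.0, 0.024, 1.0, 0.0]
force: [0.4, -0.2, -0.0]
opening: 0.0261
grip_force: 29.7
```

Emit:
step_arm:
  linear:
    - [-0.25,-0.98,0]
    - [-0.25,-0.98,0]
    - [-0.25,-0.98,0]
    - [-0.1,-0.45,0.3]
    - [0,0,0.5]
  rotation:
    - [0,0,0]
    - [0,0,0]
    - [0,0,0]
    - [0,0,0]
    - [0,0,0]

```text
t: 12.5
eef_pos: [0.5116, 0.023, 0.1061]
tool_rot: [0.001, 0.026, 1.0, -0.0]
force: [0.6, 1.2, -0.3]
opening: 0.026
grip_force: 29.7
```

Emit:
step_arm:
  linear:
    - [0,0,0.4]
    - [0,0,0.3]
    - [0,0,0]
    - [0,0,0]
  rotation:
    - [0,0,0]
    - [0,0,0]
    - [0,0,0]
    - [0,0,0]

```text
t: 12.9
eef_pos: [0.5105, 0.0263, 0.0838]
tool_rot: [-0.0, 0.024, 1.0, 0.0]
force: [0.0, -0.5, -0.3]
opening: 0.026
grip_force: 29.7
```

```bash
python3 -c "
from g import *
plan(.5100,.0283,.0455,87)"
```

```text
t 12.9 pos [0.5105 0.0263 0.0838] tilt [-3.e-04  1.e-04 -1.e+00] close ang 87.25 q [-0.29  0.41  0.18  2.03 -0.11  0.72  1.48] open 0.026 F [ 0.  -0.5 -0.3]
shift units [0.02  0.067 1.276]
turn deg 0.25 units 0.05
shift after turn [0.02  0.067 1.276]
```

Emit:
step_arm:
  linear:
    - [0.02,0.07,0.5]
    - [0,0,0.5]
    - [0,0,0.26]
    - [0,0,0]
    - [0,0,0]
  rotation:
    - [0,0,0]
    - [0,0,0]
    - [0,0,0]
    - [0,0,0]
    - [0,0,0]

```text
t: 13.4
eef_pos: [0.5103, 0.028, 0.0463]
tool_rot: [0.0, 0.024, 1.0, 0.0]
force: [-0.1, 0.4, -0.2]
opening: 0.0258
grip_force: 30.3
```

Emit:
step_arm:
  linear:
    - [0,0,0.02]
    - [0,0,0]
  rotation:
    - [0,0,0]
    - [0,0,0]

```text
t: 13.6
eef_pos: [0.5102, 0.028, 0.0456]
tool_rot: [0.0, 0.024, 1.0, 0.0]
force: [-1.0, -0.2, -0.6]
opening: 0.0256
grip_force: 30.3
```

Emit:
step_arm:
  linear:
    - [0,0,0.02]
    - [0,0,0.01]
    - [0,0,0]
  rotation:
    - [0,0,0]
    - [0,0,0]
    - [0,0,0]

```text
t: 13.9
eef_pos: [0.5103, 0.028, 0.045]
tool_rot: [0.0, 0.024, 1.0, 0.0]
force: [-1.5, 0.8, 7.5]
opening: 0.0259
grip_force: 30.9
```

Emit:
step_arm:
  linear:
    - [0,0,0]
    - [0,0,0]
    - [0,0,0]
    - [0,0,0]
    - [0,0,0]
  rotation:
    - [0,0,0]
    - [0,0,0]
    - [0,0,0]
    - [0,0,0]
    - [0,0,0]
  grip: 42

```text
t: 14.4
eef_pos: [0.5099, 0.0279, 0.0443]
tool_rot: [-0.0, 0.024, 1.0, -0.0]
force: [0.3, -0.0, -0.2]
opening: 0.0421
grip_force: 0.0
```

Emit:
step_arm:
  linear:
    - [0,0,-0.5]
    - [0,0,-0.9]
    - [0,0,-0.9]
    - [0,0,-0.6]
    - [0,0.8,0]
  rotation:
    - [0,0,0]
    - [0,0,0]
    - [0,0,0]
    - [0,0,0]
    - [0,0,0]
  grip: 42

```text
t: 14.9
eef_pos: [0.5129, 0.0491, 0.1341]
tool_rot: [0.002, 0.027, 1.0, -0.0]
force: [0.7, 0.6, -0.3]
opening: 0.042
grip_force: 0.0
```

```bash
python3 -c "
from g import *
plan(.5364,.3552,.10,87)"
```

```text
t 14.9 pos [0.5129 0.0491 0.1341] tilt [ 4.6e-03 -5.0e-04 -1.0e+00] close ang 86.92 q [-0.34  0.34  0.19  1.98 -0.08  0.83  1.41] open 0.042 F [ 0.7  0.6 -0.3]
shift units [-0.229 10.232  1.135]
turn deg -0.08 units -0.017
shift after turn [-0.244 10.231  1.135]
```

Emit:
step_arm:
  linear:
    - [0,0.98,0]
    - [0,0.98,0]
    - [0,0.98,0]
    - [0,0.98,0]
    - [0,0.98,0]
  rotation:
    - [0,0,0]
    - [0,0,0]
    - [0,0,0]
    - [0,0,0]
    - [0,0,0]
  grip: 58

```text
t: 15.4
eef_pos: [0.5182, 0.1999, 0.1314]
tool_rot: [-0.0, 0.024, 1.0, -0.0]
force: [0.7, 0.6, 0.2]
opening: 0.0579
grip_force: 0.0
```

Emit:
step_arm:
  linear:
    - [0,0.98,0]
    - [0,0.98,0]
    - [0,0.98,0]
    - [0,0.98,0]
    - [0,0.98,0.3]
  rotation:
    - [0,0,0]
    - [0,0,0]
    - [0,0,0]
    - [0,0,0]
    - [0,0,0]

```text
t: 15.9
eef_pos: [0.5261, 0.3471, 0.1233]
tool_rot: [0.001, 0.024, 1.0, 0.001]
force: [0.1, 0.7, 1.1]
opening: 0.0581
grip_force: 0.0
```

Emit:
step_arm:
  linear:
    - [0,0.3,0.6]
    - [0,0,0.7]
    - [0,0,0.2]
    - [0,0,0]
    - [0,0,0]
  rotation:
    - [0,0,0]
    - [0,0,0]
    - [0,0,0]
    - [0,0,0]
    - [0,0,0]

```text
t: 16.4
eef_pos: [0.5265, 0.3538, 0.0778]
tool_rot: [0.0, 0.025, 1.0, -0.0]
force: [-0.5, -1.0, -0.3]
opening: 0.0581
grip_force: 0.0
```

Run:
```python
from g import *
plan(.5364,.3552,.0385,87)
import cv2,pickle
d=arm.get_image('top');e=arm.get_image('scene'); pickle.dump((d,e),open('pics/p4.pkl','wb'))
a=cv2.resize(d['img'][150:270,285:405],(400,400),interpolation=cv2.INTER_CUBIC)
b=cv2.resize(e['img'][165:265,200:300],(400,400),interpolation=cv2.INTER_CUBIC)
cv2.imwrite('pics/a4.png',np.hstack([a,b])[:,:,::-1])
```

```text
t 16.4 pos [0.5265 0.3538 0.0778] tilt [ 4.e-04 -1.e-04 -1.e+00] close ang 87.14 q [-0.75  0.59  0.11  1.72 -0.08  0.84  0.92] open 0.0581 F [-0.5 -1.  -0.3]
shift units [-0.327  0.064  1.311]
turn deg 0.14 units 0.028
shift after turn [-0.326  0.065  1.311]
```

View pics/a4.png

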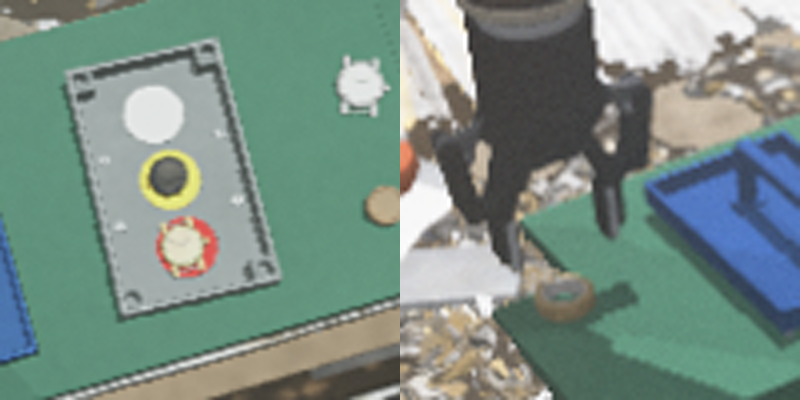

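The pot is centred on the yellow pad and the watch is still on red. In the scene crop the ring is at (563,297), and a grey sheet reaches (520,275) near the left finger. I'll check that sheet's height.

Run:
```python
from h import *
from scipy.optimize import fsolve
d,e=pickle.load(open('pics/p4.pkl','rb'))
for z in(0,.01,.02,.034,.045):
    X=fsolve(lambda p:proj(e,[p[0],p[1],z])[0]-[230,233.75],[.55,.4]); print(z,X.round(3),proj(d,[*X,z])[0].round(1))
import cv2
a=cv2.resize(d['img'][180:260,140:240],(800,640),interpolation=cv2.INTER_CUBIC)[:600]
cv2.imwrite('pics/a5.png',a[:,:,::-1])
```

```text
0 [0.626 0.349] [198.5 198.6]
0.01 [0.613 0.354] [196.5 203.2]
0.02 [0.599 0.358] [194.5 207.8]
0.034 [0.581 0.365] [191.5 214.5]
0.045 [0.566 0.371] [189.1 220. ]
```

View pics/a5.png

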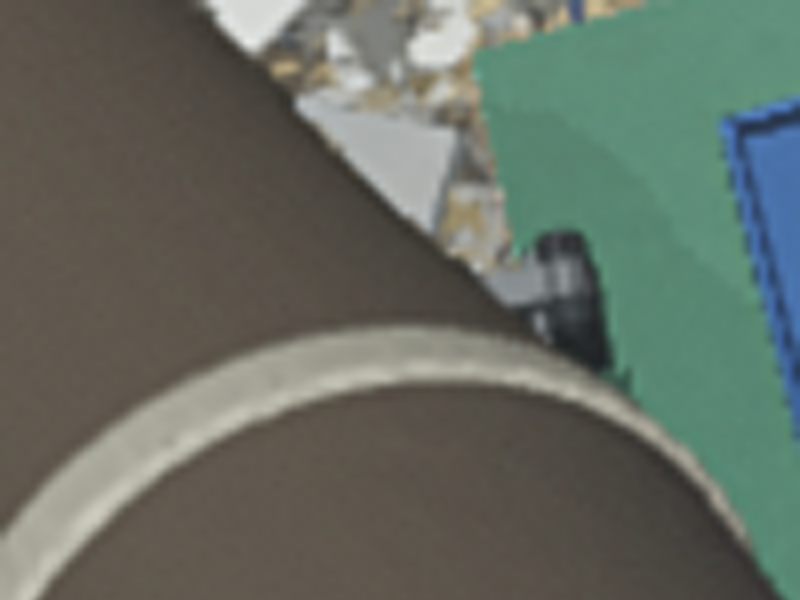

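The sheet corner at (455,130), which is (197,196) in the full picture, fits z≈0. The sheet is flat and out of the way, so I'll grasp the ring.

Emit:
step_arm:
  linear:
    - [-0.33,0.06,0.3]
    - [0,0,0.4]
    - [0,0,0.4]
    - [0,0,0.2]
    - [0,0,0]
  rotation:
    - [0,0,0]
    - [0,0,0]
    - [0,0,0]
    - [0,0,0]
    - [0,0,0]

```text
t: 17.0
eef_pos: [0.5349, 0.3552, 0.0366]
tool_rot: [-0.001, 0.024, 1.0, -0.001]
force: [0.3, -0.5, -0.0]
opening: 0.0579
grip_force: 0.0
```

Emit:
step_arm:
  linear:
    - [0,0,0]
    - [0,0,0]
    - [0,0,0]
    - [0,0,0]
    - [0,0,0]
  rotation:
    - [0,0,0]
    - [0,0,0]
    - [0,0,0]
    - [0,0,0]
    - [0,0,0]
  grip: 32

```text
t: 17.5
eef_pos: [0.5362, 0.3561, 0.0388]
tool_rot: [0.0, 0.024, 1.0, 0.0]
force: [-0.4, -0.2, 1.4]
opening: 0.0359
grip_force: 30.2
```

```bash
python3 -c "
from g import *
plan(.5600,.0256,.13,87)"
```

```text
t 17.5 pos [0.5362 0.3561 0.0388] tilt [ 6.e-04  6.e-04 -1.e+00] close ang 87.21 q [-0.73  0.65  0.1   1.72 -0.09  0.78  0.93] open 0.0359 F [-0.4 -0.2  1.4]
shift units [ -1.332 -10.963  -3.044]
turn deg 0.21 units 0.041
shift after turn [ -1.372 -10.958  -3.044]
```

Emit:
step_arm:
  linear:
    - [0,0,-0.5]
    - [0,0,-0.9]
    - [-0.1,-0.9,-0.9]
    - [-0.12,-0.98,-0.7]
    - [-0.12,-0.98,0]
  rotation:
    - [0,0,0]
    - [0,0,0]
    - [0,0,0]
    - [0,0,0]
    - [0,0,0]

```text
t: 18.0
eef_pos: [0.5439, 0.2697, 0.1329]
tool_rot: [0.003, 0.024, 1.0, 0.002]
force: [1.2, 0.6, -0.4]
opening: 0.0363
grip_force: 30.1
```

Emit:
step_arm:
  linear:
    - [-0.12,-0.98,0]
    - [-0.12,-0.98,0]
    - [-0.12,-0.98,0]
    - [-0.12,-0.98,0]
    - [-0.12,-0.98,0]
  rotation:
    - [0,0,0]
    - [0,0,0]
    - [0,0,0]
    - [0,0,0]
    - [0,0,0]

```text
t: 18.5
eef_pos: [0.5529, 0.1207, 0.1296]
tool_rot: [0.0, 0.024, 1.0, 0.0]
force: [0.8, -0.2, -0.9]
opening: 0.036
grip_force: 30.1
```

Emit:
step_arm:
  linear:
    - [-0.12,-0.98,0]
    - [-0.12,-0.98,0]
    - [-0.12,-0.8,0]
    - [-0.05,-0.43,0.3]
    - [0,0,0.5]
  rotation:
    - [0,0,0]
    - [0,0,0]
    - [0,0,0]
    - [0,0,0]
    - [0,0,0]

```text
t: 19.0
eef_pos: [0.5614, 0.0235, 0.1054]
tool_rot: [0.001, 0.026, 1.0, -0.0]
force: [1.0, 0.2, -0.9]
opening: 0.036
grip_force: 30.1
```

Emit:
step_arm:
  linear:
    - [0,0,0.4]
    - [0,0,0.3]
    - [0,0,0]
    - [0,0,0]
  rotation:
    - [0,0,0]
    - [0,0,0]
    - [0,0,0]
    - [0,0,0]

```text
t: 19.4
eef_pos: [0.5603, 0.0264, 0.0833]
tool_rot: [-0.0, 0.024, 1.0, 0.0]
force: [0.0, -1.0, 0.2]
opening: 0.0363
grip_force: 30.1
```

```bash
python3 -c "
from g import *
plan(.5600,.0256,.0455,87)"
```

```text
t 19.4 pos [0.5603 0.0264 0.0833] tilt [-5.e-04  1.e-04 -1.e+00] close ang 87.26 q [-0.26  0.48  0.16  1.91 -0.11  0.77  1.49] open 0.0363 F [ 0.  -1.   0.2]
shift units [ 0.009 -0.026  1.258]
turn deg 0.26 units 0.051
shift after turn [ 0.009 -0.026  1.258]
```

Emit:
step_arm:
  linear:
    - [0,-0.03,0.5]
    - [0,0,0.5]
    - [0,0,0.26]
    - [0,0,0]
    - [0,0,0]
  rotation:
    - [0,0,0]
    - [0,0,0]
    - [0,0,0]
    - [0,0,0]
    - [0,0,0]

```text
t: 19.9
eef_pos: [0.5606, 0.025, 0.046]
tool_rot: [0.0, 0.024, 1.0, 0.0]
force: [-0.2, 0.3, -1.7]
opening: 0.036
grip_force: 31.3
```

Emit:
step_arm:
  linear:
    - [0,0,0.02]
    - [0,0,0.01]
    - [0,0,0]
  rotation:
    - [0,0,0]
    - [0,0,0]
    - [0,0,0]

```text
t: 20.2
eef_pos: [0.5604, 0.0249, 0.0449]
tool_rot: [0.0, 0.024, 1.0, 0.0]
force: [0.4, -0.7, -0.4]
opening: 0.036
grip_force: 31.3
```

Emit:
step_arm:
  linear:
    - [0,0.02,0.02]
    - [0,0,0.01]
    - [0,0,0]
  rotation:
    - [0,0,0]
    - [0,0,0]
    - [0,0,0]

```text
t: 20.5
eef_pos: [0.5605, 0.025, 0.0445]
tool_rot: [0.0, 0.025, 1.0, -0.0]
force: [-2.4, -1.1, 8.0]
opening: 0.0359
grip_force: 31.9
```

Emit:
step_arm:
  linear:
    - [0,0,0]
    - [0,0,0]
    - [0,0,0]
    - [0,0,0]
    - [0,0,0]
  rotation:
    - [0,0,0]
    - [0,0,0]
    - [0,0,0]
    - [0,0,0]
    - [0,0,0]
  grip: 50

```text
t: 21.0
eef_pos: [0.5603, 0.0256, 0.0437]
tool_rot: [-0.0, 0.024, 1.0, 0.0]
force: [-0.5, 0.2, 0.1]
opening: 0.0501
grip_force: 0.0
```

Emit:
step_arm:
  linear:
    - [0,0,-0.5]
    - [0,0,-0.9]
    - [0,0,-0.9]
    - [0,0,-0.9]
    - [0,0.8,-0.4]
  rotation:
    - [0,0,0]
    - [0,0,0]
    - [0,0,0]
    - [0,0,0]
    - [0,0,0]

```text
t: 21.5
eef_pos: [0.5627, 0.046, 0.1545]
tool_rot: [0.002, 0.027, 1.0, -0.001]
force: [-0.3, -0.6, -0.5]
opening: 0.05
grip_force: 0.0
```

Emit:
step_arm:
  linear:
    - [0,0.95,0]
    - [0,0.95,0]
    - [0,0.95,0]
    - [0,0,0]
    - [0,0,0]
  rotation:
    - [0,0,-0.55]
    - [0,0,0]
    - [0,0,0]
    - [0,0,0]
    - [0,0,0]

```text
t: 22.0
eef_pos: [0.5627, 0.1354, 0.1516]
tool_rot: [-0.0, -0.0, 1.0, -0.0]
force: [-0.9, -0.7, 0.6]
opening: 0.0501
grip_force: 0.0
```

Run:
```python
from g import *
plan(.5054,.2074,.13,90)
import cv2,pickle
d=arm.get_image('top');e=arm.get_image('scene'); pickle.dump((d,e),open('pics/p6.pkl','wb'))
a=cv2.resize(d['img'][150:270,285:405],(400,400),interpolation=cv2.INTER_CUBIC)
b=cv2.resize(e['img'][150:250,300:400],(400,400),interpolation=cv2.INTER_CUBIC)
cv2.imwrite('pics/a6.png',np.hstack([a,b])[:,:,::-1])
```

```text
t 22.0 pos [0.5627 0.1354 0.1516] tilt [-3.e-04 -3.e-04 -1.e+00] close ang 90.05 q [-0.43  0.41  0.14  1.81 -0.07  0.93  1.32] open 0.0501 F [-0.9 -0.7  0.6]
shift units [1.909 2.402 0.719]
turn deg 0.05 units 0.01
shift after turn [1.911 2.4   0.719]
```

View pics/a6.png

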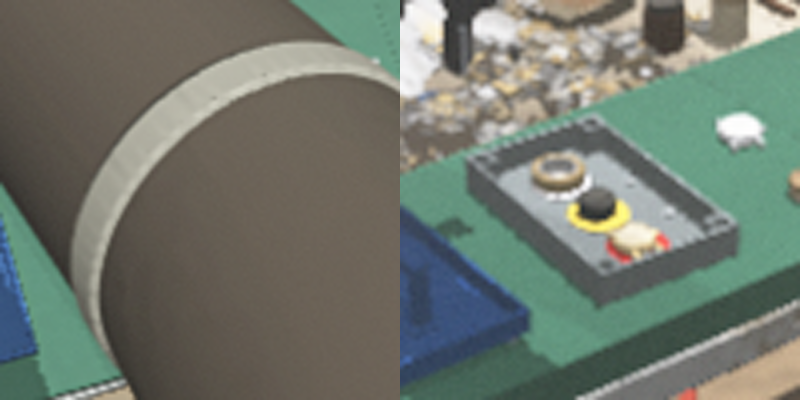

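The ring sits on white, the pot on yellow and the watch on red, all flat. Next is the carry tray.

Emit:
step_arm:
  linear:
    - [0.64,0.8,0.2]
    - [0.64,0.8,0.2]
    - [0.63,0.8,0.3]
    - [0,0,0]
    - [0,0,0]
  rotation:
    - [0,0,0]
    - [0,0,0]
    - [0,0,0]
    - [0,0,0]
    - [0,0,0]

```text
t: 22.6
eef_pos: [0.5058, 0.2062, 0.1308]
tool_rot: [-0.0, 0.0, 1.0, -0.0]
force: [0.7, -0.5, -0.5]
opening: 0.0502
grip_force: 0.0
```

```bash
python3 -c "
from g import *
plan(.5054,.2074,.071,90)"
```

```text
t 22.6 pos [0.5058 0.2062 0.1308] tilt [-0.e+00 -5.e-04 -1.e+00] close ang 89.95 q [-0.57  0.39  0.11  1.9  -0.06  0.85  1.15] open 0.0502 F [ 0.7 -0.5 -0.5]
shift units [0.013 0.041 1.993]
turn deg -0.05 units -0.011
shift after turn [0.013 0.041 1.993]
```

Emit:
step_arm:
  linear:
    - [0.01,0.03,0.5]
    - [0,0,0.6]
    - [0,0,0.5]
    - [0,0,0.3]
    - [0,0,0.1]
  rotation:
    - [0,0,0]
    - [0,0,0]
    - [0,0,0]
    - [0,0,0]
    - [0,0,0]

```text
t: 23.1
eef_pos: [0.5059, 0.2063, 0.0701]
tool_rot: [-0.0, 0.001, 1.0, -0.0]
force: [-0.8, 0.4, 0.5]
opening: 0.0499
grip_force: 0.0
```

Emit:
step_arm:
  linear:
    - [0,0,0]
    - [0,0,0]
    - [0,0,0]
    - [0,0,0]
    - [0,0,0]
  rotation:
    - [0,0,0]
    - [0,0,0]
    - [0,0,0]
    - [0,0,0]
    - [0,0,0]
  grip: 5
  force: 60

```text
t: 23.6
eef_pos: [0.506, 0.208, 0.0716]
tool_rot: [0.001, 0.0, 1.0, 0.0]
force: [0.2, -1.3, 6.0]
opening: 0.011
grip_force: 58.8
```

Emit:
step_arm:
  linear:
    - [0,0,0]
    - [0,0,0]
    - [0,0,0]
  rotation:
    - [0,0,0]
    - [0,0,0]
    - [0,0,0]

```text
t: 23.9
eef_pos: [0.506, 0.208, 0.0716]
tool_rot: [0.001, 0.0, 1.0, 0.0]
force: [0.3, -0.9, 6.1]
opening: 0.0108
grip_force: 58.9
```

Emit:
step_arm:
  linear:
    - [0,0,-0.3]
    - [0,0,-0.5]
    - [0,0,-0.6]
    - [0,0,-0.2]
    - [0,0,0]
  rotation:
    - [0,0,0]
    - [0,0,0]
    - [0,0,0]
    - [0,0,0]
    - [0,0,0]

```text
t: 24.4
eef_pos: [0.5058, 0.2082, 0.1197]
tool_rot: [0.001, 0.0, 1.0, 0.0]
force: [0.2, 0.1, -2.4]
opening: 0.0112
grip_force: 58.8
```

Emit:
step_arm:
  linear:
    - [0,-0.6,0]
    - [0,-0.8,0]
    - [0,-0.8,0]
    - [0,-0.8,0]
    - [0,-0.8,0]
  rotation:
    - [0,0,0.3]
    - [0,0,0.3]
    - [0,0,0]
    - [0,0,0]
    - [0,0,0]

```text
t: 24.9
eef_pos: [0.4999, 0.0917, 0.1178]
tool_rot: [-0.001, 0.027, 1.0, -0.0]
force: [-0.0, -0.0, -1.8]
opening: 0.0105
grip_force: 58.7
```

Emit:
step_arm:
  linear:
    - [0,-0.8,0]
    - [0,-0.8,0]
    - [0,-0.5,0]
    - [0,0,0]
    - [0,0,0]
  rotation:
    - [0,0,0]
    - [0,0,0]
    - [0,0,0]
    - [0,0,0]
    - [0,0,0]

```text
t: 25.4
eef_pos: [0.497, 0.0305, 0.1182]
tool_rot: [-0.001, 0.027, 1.0, -0.0]
force: [0.4, -0.0, -3.1]
opening: 0.011
grip_force: 58.7
```

Run:
```python
from g import *
plan(.5105,.0288,.104,86.9)
import cv2,pickle
d=arm.get_image('top');e=arm.get_image('scene'); pickle.dump((d,e),open('pics/p7.pkl','wb'))
a=cv2.resize(d['img'][140:260,280:400],(400,400),interpolation=cv2.INTER_CUBIC)
b=cv2.resize(e['img'][130:240,300:410],(400,400),interpolation=cv2.INTER_CUBIC)
cv2.imwrite('pics/a7.png',np.hstack([a,b])[:,:,::-1])
```

```text
t 25.4 pos [0.497  0.0305 0.1182] tilt [-1.1e-03 -1.0e-04 -1.0e+00] close ang 86.86 q [-0.3   0.33  0.17  2.03 -0.08  0.79  1.44] open 0.011 F [ 0.4 -0.  -3.1]
shift units [-0.452 -0.033  0.473]
turn deg -0.04 units -0.008
shift after turn [-0.452 -0.033  0.473]
```

View pics/a7.png

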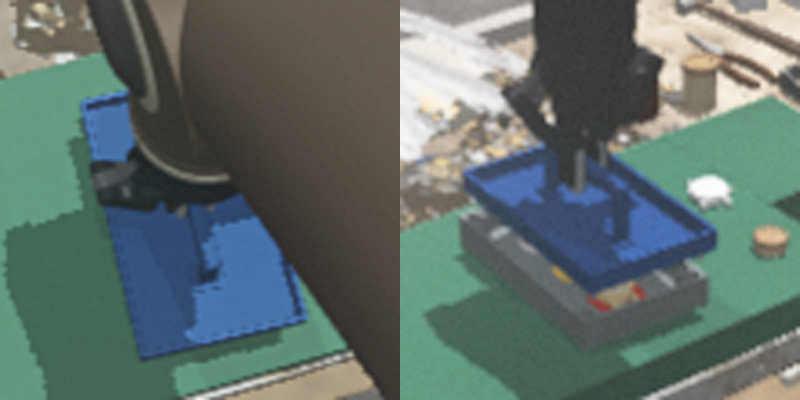

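The blue tray hangs level above the grey one, offset along x. I'll align it, lower it close to the rim, and measure the relative offset.

Emit:
step_arm:
  linear:
    - [-0.2,-0.02,0.1]
    - [-0.2,-0.01,0.2]
    - [-0.05,0,0.15]
    - [0,0,0]
    - [0,0,0]
  rotation:
    - [0,0,0]
    - [0,0,0]
    - [0,0,0]
    - [0,0,0]
    - [0,0,0]

```text
t: 26.0
eef_pos: [0.5108, 0.0295, 0.1049]
tool_rot: [-0.0, 0.027, 1.0, -0.0]
force: [0.9, -1.0, -1.7]
opening: 0.0107
grip_force: 58.7
```

```bash
cat > c.py <<'E'
from m2 import *
from g import *
print('@@')
plan(.5105,.0288,.0975,86.9)
d=arm.get_image('top');e=arm.get_image('scene')
pos=arm.read_state()['eef_pos']; z=pos[2]-.0376
a=masks(e,rs); m=(a[...,2]>1.25*a[...,1]).astype(np.uint8)
q=comp(m,(220+220/3.6+57,240-46+20) if 0 else (352,205),rs)
at2=masks(d,rt); q2=comp((at2[...,2]>1.25*at2[...,1]).astype(np.uint8),(318,235),rt)
tr=box(180,112,10,28)/1e3
def one(cam,P,q,z,p0):
    f=lambda p:sup(proj(cam,P@rz(p[2]).T+[p[0],p[1],z]))-sup(q)+p[3]
    r=least_squares(f,[*p0,0],loss='soft_l1',f_scale=.3);return r.x.round(4),round(np.sqrt(np.mean(f(r.x)**2)),2)
print('scene: base',one(C,L[0][4],qb[1],.034,[.51,.028,-.05]),'carry0',one(C,carry,pts['carry'][1],.034,[.506,.208,0]))
print('scene: carry',one(e,tr,q,z,[.51,.028,-.05]),'top carry',one(d,tr,q2,z,[.51,.028,-.05]),'tcp',pos.round(4))
im=e['img'].copy()
cv2.imwrite('pics/a8.png',cv2.resize(im[130:240,300:410],(600,600),interpolation=cv2.INTER_CUBIC)[:,:,::-1])
E
python3 c.py|sed '1,/@@/d'
```

```text
t 26.0 pos [0.5108 0.0295 0.1049] tilt [-1.e-03 -2.e-04 -1.e+00] close ang 86.96 q [-0.29  0.38  0.17  2.01 -0.09  0.77  1.45] open 0.0107 F [ 0.9 -1.  -1.7]
shift units [ 0.007 -0.022  0.246]
turn deg 0.06 units 0.012
shift after turn [ 0.007 -0.022  0.246]
scene: base (array([ 0.5097,  0.0292, -0.0652,  0.0109]), np.float64(0.15)) carry0 (array([ 0.5063,  0.2075, -0.0031, -1.0028]), np.float64(0.24))Traceback (most recent call last):
  File "c.py", line 15, in <module>
    print('scene: carry',one(e,tr,q,z,[.51,.028,-.05]),'top carry',one(d,tr,q2,z,[.51,.028,-.05]),'tcp',pos.round(4))
                                                                   ~~~^^^^^^^^^^^^^^^^^^^^^^^^^^^
  File "c.py", line 13, in one
    r=least_squares(f,[*p0,0],loss='soft_l1',f_scale=.3);return r.x.round(4),round(np.sqrt(np.mean(f(r.x)**2)),2)
    return func(*args, **kwargs)
    vector_fun = VectorFunction(
        fun_wrapped,
    ...<6 lines>...
        workers=workers
    )
    self._update_fun()
    ~~~~~~~~~~~~~~~~^^
    self.f = self.fun_wrapped(xp_copy(self.x))
             ~~~~~~~~~~~~~~~~^^^^^^^^^^^^^^^^^
    return np.atleast_1d(self.fun(x))
                         ~~~~~~~~^^^
    return self.f(x, *self.args, **self.kwargs)
           ~~~~~~^^^^^^^^^^^^^^^^^^^^^^^^^^^^^^
  File "c.py", line 12, in <lambda>
    f=lambda p:sup(proj(cam,P@rz(p[2]).T+[p[0],p[1],z]))-sup(q)+p[3]
                                                         ~~~^^^
  File "h.py", line 5, in sup
    def sup(p): return (p@DIR.T).max(0)
                        ~^~~~~~
ValueError: matmul: Input operand 0 does not have enough dimensions (has 0, gufunc core with signature (n?,k),(k,m?)->(n?,m?) requires 1)
```

```bash
sed -i "s/'top carry',one(d,tr,q2,z,\[.51,.028,-.05\]),//" c.py; python3 c.py|sed '1,/@@/d'
```

```text
t 26.1 pos [0.5109 0.0295 0.1053] tilt [-2.e-04  0.e+00 -1.e+00] close ang 86.96 q [-0.29  0.37  0.17  2.01 -0.09  0.77  1.45] open 0.0108 F [ 0.3 -0.8 -2.2]
shift units [ 0.013 -0.023  0.259]
turn deg 0.06 units 0.011
shift after turn [ 0.013 -0.023  0.259]
scene: base (array([ 0.5097,  0.0292, -0.0652,  0.0109]), np.float64(0.15)) carry0 (array([ 0.5063,  0.2075, -0.0031, -1.0028]), np.float64(0.24))
scene: carry (array([ 0.5091,  0.0322, -0.044 , -1.2866]), np.float64(0.93)) tcp [0.511  0.0295 0.1055]
```

View pics/a8.png

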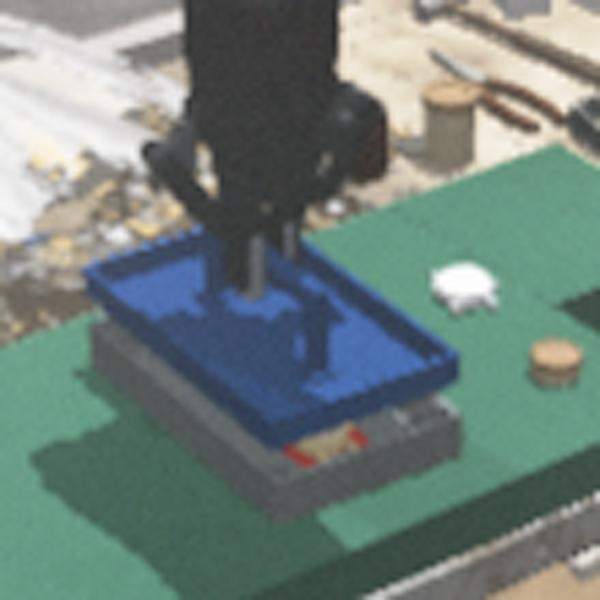

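```bash
cat >> c.py <<'E'
print('##')
tr=np.r_[box(180,112,10,28)]/1e3
for thr in(-.3,0.):
  k=DIR[:,1]>thr
  def o2(cam,P,q,z,p0):
    f=lambda p:(sup(proj(cam,P@rz(p[2]).T+[p[0],p[1],z]))-sup(q)+p[3])[k]
    r=least_squares(f,[*p0,0],loss='soft_l1',f_scale=.3);return r.x.round(4),round(np.sqrt(np.mean(f(r.x)**2)),2)
  print('base',*o2(C,L[0][4],qb[1],.034,[.51,.028,-.05]),'carry',*o2(e,tr,q,z,[.51,.028,-.05]),'carry0',*o2(C,tr,pts['carry'][1],.034,[.506,.208,0]))
E
python3 c.py|sed '1,/##/d'
```

```text
base [ 0.5092  0.0298 -0.063  -0.1001] 0.17 carry [ 0.5125  0.0301 -0.075  -0.7328] 0.33 carry0 [ 0.5069  0.2074 -0.0104 -0.8743] 0.31
base [ 0.5087  0.0304 -0.0628 -0.224 ] 0.16 carry [ 0.5111  0.0312 -0.0721 -1.0129] 0.34 carry0 [ 0.5057  0.2084 -0.0084 -1.1694] 0.31
```

Emit:
step_arm:
  linear:
    - [0.04,-0.02,0]
    - [0,0,0.1]
    - [0,0,0.1]
    - [0,0,0.1]
    - [0,0,0.05]
  rotation:
    - [0,0,0]
    - [0,0,0]
    - [0,0,0]
    - [0,0,0]
    - [0,0,0]

```text
t: 26.8
eef_pos: [0.5096, 0.0289, 0.0943]
tool_rot: [-0.0, 0.027, 1.0, -0.0]
force: [-1.1, 0.2, -1.6]
opening: 0.0112
grip_force: 58.7
```

Now about 3 mm below first-touch height with no contact force, so the pin tips are entering the sockets.

Emit:
step_arm:
  linear:
    - [0,0,0.06]
    - [0,0,0.06]
    - [0,0,0]
  rotation:
    - [0,0,0]
    - [0,0,0]
    - [0,0,0]

```text
t: 27.1
eef_pos: [0.5097, 0.0289, 0.0909]
tool_rot: [-0.0, 0.027, 1.0, -0.0]
force: [-0.1, 0.1, -1.7]
opening: 0.0107
grip_force: 58.7
```

Emit:
step_arm:
  linear:
    - [0,0,0.04]
    - [0,0,0.04]
    - [0,0,0]
  rotation:
    - [0,0,0]
    - [0,0,0]
    - [0,0,0]

```text
t: 27.4
eef_pos: [0.5097, 0.0289, 0.0887]
tool_rot: [-0.0, 0.027, 1.0, -0.0]
force: [0.3, -0.6, -2.3]
opening: 0.0101
grip_force: 58.7
```

Emit:
step_arm:
  linear:
    - [0,0,0.02]
    - [0,0,0]
    - [0,0,0]
  rotation:
    - [0,0,0]
    - [0,0,0]
    - [0,0,0]

```text
t: 27.7
eef_pos: [0.5098, 0.0289, 0.0882]
tool_rot: [0.0, 0.027, 1.0, 0.0]
force: [0.6, -0.8, -2.4]
opening: 0.011
grip_force: 58.7
```

Emit:
step_arm:
  linear:
    - [0,0,0.02]
    - [0,0,0.01]
    - [0,0,0]
  rotation:
    - [0,0,0]
    - [0,0,0]
    - [0,0,0]

```text
t: 28.0
eef_pos: [0.5099, 0.0289, 0.0877]
tool_rot: [0.0, 0.027, 1.0, 0.0]
force: [-3.1, -0.3, 4.3]
opening: 0.0108
grip_force: 59.6
```

It seated at TCP 0.0877, and I expected 0.0876. I'll release, retreat and look.

Emit:
step_arm:
  linear:
    - [0,0,0]
    - [0,0,0]
    - [0,0,0]
    - [0,0,0]
    - [0,0,0]
  rotation:
    - [0,0,0]
    - [0,0,0]
    - [0,0,0]
    - [0,0,0]
    - [0,0,0]
  grip: 45

```text
t: 28.5
eef_pos: [0.5098, 0.0289, 0.0872]
tool_rot: [-0.0, 0.027, 1.0, 0.0]
force: [0.2, -0.6, 0.1]
opening: 0.045
grip_force: 0.0
```

Emit:
step_arm:
  linear:
    - [0,0,-0.5]
    - [0,0,-0.9]
    - [0,0,-0.9]
    - [0,0,-0.9]
    - [0,0,-0.5]
  rotation:
    - [0,0,0]
    - [0,0,0]
    - [0,0,0]
    - [0,0,0]
    - [0,0,0]

```text
t: 29.0
eef_pos: [0.5106, 0.0289, 0.2005]
tool_rot: [0.001, 0.027, 1.0, 0.0]
force: [0.1, 1.0, 0.2]
opening: 0.045
grip_force: 0.0
```

Emit:
step_arm:
  linear:
    - [0,0.9,0]
    - [0,0.9,0]
    - [0,0.9,0]
    - [0,0.9,0]
    - [0,0.9,0]
  rotation:
    - [0,0,0]
    - [0,0,0]
    - [0,0,0]
    - [0,0,0]
    - [0,0,0]

```text
t: 29.5
eef_pos: [0.5169, 0.1648, 0.1983]
tool_rot: [0.0, 0.027, 1.0, 0.0]
force: [-0.1, 0.3, -0.1]
opening: 0.0449
grip_force: 0.0
```

Emit:
step_arm:
  linear:
    - [0,0.9,0]
    - [0,0.9,0]
    - [0,0.9,0]
    - [0,0.9,0]
    - [0,0.5,0]
  rotation:
    - [0,0,0]
    - [0,0,0]
    - [0,0,0]
    - [0,0,0]
    - [0,0,0]

```text
t: 30.0
eef_pos: [0.523, 0.2891, 0.1981]
tool_rot: [-0.0, 0.025, 1.0, 0.0]
force: [0.0, 0.4, -0.6]
opening: 0.0453
grip_force: 0.0
```

Run:
```python
from rig import arm
import cv2,numpy as np
d=arm.get_image('top');e=arm.get_image('scene'); print(arm.read_state()['t'])
a=cv2.resize(d['img'][140:260,285:405],(400,400),interpolation=cv2.INTER_CUBIC)
b=cv2.resize(e['img'][150:250,300:400],(400,400),interpolation=cv2.INTER_CUBIC)
cv2.imwrite('pics/a9.png',np.hstack([a,b])[:,:,::-1])
```

```text
30.1
```

View pics/a9.png

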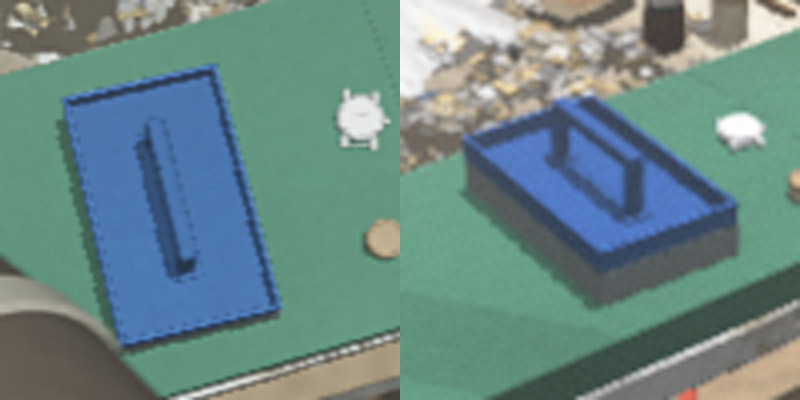

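The blue tray sits flush on the grey tray with no gap at the rim. Its near corner is at (600,265), directly above the grey tray's corner. The steel watch and tan pot have not moved.

```bash
python3 -c "
from rig import arm
print(arm.hand_in())"
```

```text
the job is handed in; nothing more can be done
None
```

The job is done and handed in at about 30 s of arm time: the gold watch is on red, the black pot on yellow and the brass ring on white, and the blue carry tray is seated flush on the grey tray; the steel watch and tan pot were left alone.

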